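# Part-turn the torch's bayonet battery cap and hold it short of the click

## Task

Fit the loose battery cap to the inspection torch standing in the vice: set it square and level into the open tail so that both pins drop into their notches, press it down against the spring and turn it clockwise halfway to the lock marks, stopping well before it clicks home. Finish with the gripper still holding the cap there, pins caught under the rim, so that I can look round the seal before it is locked, and leave the other tools where they lie.

Things in the scene. Friction and masses are not known exactly. Their poses are not given: they have to be found in the camera images.
- cap: Loose bayonet battery cap, about 70 g: grey plug 38 mm across with tapered nose, above it a black flange disc 62 mm across (24.5 to 30.5 mm above origin), on top an orange finger bar. Origin: centre of the plug's flat underside; z up; x along the bar and through both pins. Starts standing on its plug on the bench at any yaw; a half turn about z makes no difference.
- cap_bar (a point): Middle of the cap's upright orange finger bar, 40.5 mm above the cap's origin. The bar is 44 mm long (cap x), 12 mm wide (cap y), 20 mm high: 30.5 to 50.5 mm above the origin.
- cap_pin (a point): One of the cap's two steel pins, 7 mm in diameter, 24 mm out from the axis on the cap's +x side, 12 mm above its origin; the other is opposite on -x. The tips reach 27 mm from the axis. A white arrowhead on the flange, at each end of the bar, shows where each pin lies below.
- torch: Black plastic inspection torch, held fast upright, lens end down, in the soft jaws of a blue vice bolted to the bench (vice 300 x 150 mm, 77 mm high); 155 mm tall, tail collar 66 mm across and open at the top. Origin: centre of the lens end, 30 mm above the bench, z up; x through both notches. It cannot move. Its yaw differs each time.
- torch_rim (a point): Centre of the torch's open mouth in the plane of its top rim; axes as the torch. Bore 42 mm across. Cap's origin is below this point by 16 mm with pins in the notches, resting unpressed on the contact plate; by 22.5 mm with pins just under the rim; by 24.5 mm with the flange down on the rim (as far as it goes). Turn it pressed between the last two; half-turned and eased, it stays at 22.5.
- torch_notch (a point): Mouth of one of the two pin notches, beside a white mark, 25 mm out on the torch's +x side, in the rim plane; the other is opposite on -x. Each is about 10 mm wide, runs from the bore out to 29 mm from the axis, and goes down through the 7 mm thick rim.
- torch_lock (a point): Red lock mark on the collar, 31 mm out on the torch's -y side, in the rim plane; another on +y. Pins below the rim turn only clockwise seen from above (negative about z), 90 degrees from a white mark to a red one, where the spring lifts the pins 3 mm into pockets: the click. Halfway is 45 degrees.
- contact (a joint): Sprung brass battery contact plate, 31 mm across, inside the tail: 0 when free (16 mm below the rim plane), growing in m as it is pushed down, at most 0.014. About 3 N to start moving, 6 to 7.5 N at 6.5 to 8.5 mm, where the cap is turned.
- screwdrivers: Bystander: set of five teal-handled screwdrivers upright in a clear stand, 90 x 170 mm foot, 172 mm tall; origin at the centre of its underside, the row along its y axis.
- grips: Bystander: steel locking grips lying flat, 255 mm long along x (jaws at +x), about 65 mm wide, 22 mm high; origin near the middle, on the bench.
- bender: Bystander: aluminium lever pipe bender lying flat, round former 100 mm across at the origin (on the bench), two handles with black rubber grips reaching about 360 mm out on its -x side, up to 40 mm high.
There are look-alikes about, which are no part of the job. Of the things like the cap, leave any that is yellow; of the rest the larger one is meant.

How it is judged (in metres and radians):
On the way, in this order (a step that is already met when the one before it is completed fails the run):
1. the cap sits level in the torch's tail with both pins down in their notches, not yet turned (horizontal distance between cap and torch_rim below 0.004 m and z of cap in the frame of torch_rim below -0.0145 m and angle between cap's own z axis and vertical below 0.08 rad and angle between the x axis of cap and the x axis of torch, either way round below 0.2 rad), for 0.2 s.
2. the cap is pressed in and turned about halfway, pins under the rim (z of cap in the frame of torch_rim below -0.021 m and angle between the x axis of cap and the x axis of torch, either way round above 0.54 rad), for 0.2 s.
At the end, for the whole second after the job is handed in: Cap in the torch's tail, centred within 4 mm, level within 4.5 degrees, pins under the rim (origin 21 to 26.5 mm below it, contact pressed over 4.5 mm), turned 45 +-14 degrees from the notches, gripped by the fingers with over 2 N, slower than 20 mm/s; other tools within 20 mm of their places (all of step 2 and horizontal distance between cap and torch_rim below 0.004 m and z of cap in the frame of torch_rim above -0.0265 m and angle between cap's own z axis and vertical below 0.08 rad and angle between the x axis of cap and the x axis of torch, either way round below 1.03 rad and value of joint contact above 0.0045 m and contact force between the fingers and cap above 2 N and linear speed of cap below 0.02 m/s and distance of each of screwdrivers, grips, bender from where it was at the start of the episode below 0.02 m); the arm keeps its last pose, push and grip.
It fails at once if the cap is turned to the lock and clicks (horizontal distance between cap and torch_rim below 0.006 m and z of cap in the frame of torch_rim below -0.017 m and angle between the x axis of cap and the x axis of torch, either way round above 1.4 rad).
It fails at once if the screwdriver stand is pushed about (distance of screwdrivers from where it was at the start of the episode above 0.02 m).
It fails at once if the grips are pushed about (distance of grips from where it was at the start of the episode above 0.02 m).
It fails at once if the pipe bender is pushed about (distance of bender from where it was at the start of the episode above 0.02 m).
It also fails if it takes over 48 s, if anything falls off the work surface, if the arm or the gripper's body presses on something with over 40 N, if the wrist force passes 120 N, or if a joint passes its speed limit or range.

## Robot

A 6-joint arm with a two-finger parallel gripper is mounted at the origin on the work surface. World frame = base frame: x ahead of the robot, y to its left, z up, the work surface at z = 0. Lengths are in m, angles in degrees, forces in N, time in s.
With the tool pointing down it reaches from about 0.375 to 0.9 m from the base axis. Payload 3.1 kg.
Tool frame: the origin (TCP) lies at the very end of the fingers, on their centre line; the grasp point (between the pads) lies 19 mm behind it (grip_point_offset is the distance from the TCP to the grasp point, in m); y points along the fingers, x is the direction in which the jaws open and shut, and the axes are right-handed (so a half turn about y gives the same grasp; the last joint's range is limited). The gripper opens to 87 mm and grips with 3 to 60 N. Pads are 19 mm wide; open, the fingers measure 117 mm over their backs; the gripper's body (75 mm by 190 mm) begins 51 mm behind the grasp point.
Start: joints at [-82.936, 30.224, 82.088, -0, 67.689, -10.227], TCP at [0.186, -0.597, 0.223] pointing down, gripper open.
Joint ranges: [-176.69, 176.69], [-43.24, 126.21], [12.49, 139.97], [-82, 262], [0, 151.66], [-163.58, 163.58]. Speed limits (degrees/s): [159.86, 159.86, 180, 180, 180, 180].

## Interface

Orientations are given as a 3x3 rotation matrix whose columns are the frame's x, y, z axes.
In Python, from rig import * gives the robot as it stands.
- The arm moves only by the tool send_rows, never from a script. Its argument "moves" is text: rows parted by semicolons, each of 5 numbers parted by spaces: the finger opening in mm, from 0 to 87, then the shift along the tool's x, y, z in mm, then the turn about the tool's y in degrees. In form: fingers dx dy dz yaw; .... A call has 1 to 20 rows; each row shifts and turns the commanded pose from where the row before left it, along the tool's axes as they then stand; what a row does not reach is not made up. A row lasts 1/12 s, in which the tool goes at most 41.7 mm and 7.16 degrees, less where a joint would pass 70% of its speed; a pose out of reach is approached as far as the arm can. A call is refused whole if a number of a shift passes 41.7 or a number of a turn 7.16, either way. A call with a gripper value outside its range is refused whole. The fingers move at their own pace and stop on an object; the grip force is fixed at half the most. Time passes only in rows, so rows that do not move let the fingers close. It gives the time, the measured TCP pose, the force and the opening at its end, in the units of the state.
- read_state(): the state, without advancing time (a new reading comes with each control period).
- capture(name): name is "scene" or "top" or "wrist"; returns a dict with "image" (480x640x3 uint8, blue, green, red), "z_map" (480x640 float32, m along the optical axis (not along the pixel's ray), 0 where there is no reading), "mtx" (3x3 intrinsics, pixels), "origin" and "rotation" of the camera in the world; the wrist camera has in their place "tool_from_camera" (4x4, takes a point from camera to tool coordinates, whose origin is the TCP and whose axes are the tool frame's). Camera axes: x right, y up, looking along -z (the intrinsics and any distortion apply to the point x, -y, -z); pixel columns grow to the right and rows downward; lengths in m; the calibration is good to about 2 mm. A picture is of the moment at which its call begins: read the wrist's pose just before it.
- hand_in(): hands the job in, once; it reports no verdict.
Trained networks look in a picture, given as the dict that the camera call returned (one of the last four; its "shot" number tells which), for a name from the list of things; names that differ only in an ending like _2 or _b are one class to them, and where a whole thing is asked for, a point or a joint stands for the part that bears it (a point fixed in the world has none). Each returns a list of dicts, best first, with "p" (0 to 1); they miss things now and then, are a little off and sometimes report something else, mostly with a low value. They report only what shows in the picture. A call takes as long as a camera call. They do not tell look-alikes from the thing itself.
- search_frame(picture, name): "bbox" ([left, top, right, bottom] in pixels, round what is visible of it).
- masks_of(picture, name): "region" (480x640 bool, what is visible of it) and "bbox" ([left, top, right, bottom] in pixels, round what is visible of it).
- mark_of(picture, name): "pixel" ([row, column] in pixels: a listed point, or the origin of a listed thing).
The state is a dict: "time_s": time; "joint_positions": joint angles; "qvel": joint speeds; "tau": joint torques, N m; "position": TCP position; "tcp_rot": TCP orientation; "force": force on the tool from outside, world axes, zero at the start; "moment": the same for the moment, N m; "opening": opening from 0.0 (shut) to 1.0 (fully open).
Only numpy, scipy, OpenCV 4.12 (cv2) and the standard library are available. Lean on these libraries where they do the work, as an engineer would, in place of code of your own. Each camera call takes 0.05 s, during which the arm holds its last target. There are 200 camera calls.

## Working session

There is one attempt and no reset: what is moved stays moved. The work goes in short steps, Python scripts to look and compute and a tool call to move; the robot and the scene stay as the last step left them, time stands still between calls to the robot, and variables do not carry over. Pictures are saved under pics/ and viewed, about 8 in all and at most 12, crops included, and the job is handed in when it is done.

Besides the shell and the picture viewer there is one more tool, called after "Request:" by a JSON object that holds its "name" and its "arguments". send_rows: Moves the arm, as the interface text tells. Its arguments: {"type":"object","properties":{"moves":{"type":"string"}},"required":["moves"]}

```bash
mkdir -p pics; ls; cat > h.py <<'E'
from rig import *
import numpy as np, cv2
def rays(c,px):  # px Nx2 (col,row) -> camera-frame dirs with z=-1
    px=np.atleast_2d(px).astype(float); K=np.array(c["mtx"])
    return np.c_[(px[:,0]-K[0,2])/K[0,0], -(px[:,1]-K[1,2])/K[1,1], -np.ones(len(px))]
def pose(c,st=None):
    if "tool_from_camera" in c:
        T=np.eye(4);T[:3,:3]=st["tcp_rot"];T[:3,3]=st["position"];T=T@np.array(c["tool_from_camera"])
        return T[:3,:3],T[:3,3]
    return np.array(c["rotation"]),np.array(c["origin"])
def at_z(c,px,z,st=None):
    R,o=pose(c,st); d=rays(c,px)@R.T
    return o+d*((z-o[2])/d[:,2])[:,None]
def cloud(c,st=None,mask=None):
    z=c["z_map"]; m=z>0
    if mask is not None: m=m&mask
    v,u=np.nonzero(m); R,o=pose(c,st)
    return (rays(c,np.c_[u,v])*z[v,u][:,None])@R.T+o, u, v
def proj(c,P,st=None):
    R,o=pose(c,st); q=(np.atleast_2d(P)-o)@R; K=np.array(c["mtx"])
    return np.c_[K[0,0]*q[:,0]/-q[:,2]+K[0,2], K[1,1]*-q[:,1]/-q[:,2]+K[1,2]]
E
python3 - <<'E'
from h import *
s=read_state();print({k:np.round(v,3).tolist() for k,v in s.items()})
for n in("scene","top"):
    c=capture(n);cv2.imwrite(f"pics/{n}0.png",c["image"]);print(n,c["mtx"],c["origin"],[k for k in c])
    for t in("cap","torch","torch_notch","torch_lock","torch_rim","cap_pin","cap_bar"):
        if t in("cap","torch"):
            for r in search_frame(c,t):print(t,r["p"],r["bbox"])
        else:
            zz={"torch_notch":.185,"torch_lock":.185,"torch_rim":.185,"cap_pin":.012,"cap_bar":.0405}[t]
            for r in mark_of(c,t):
                p=r["pixel"];print(t,r["p"],p,at_z(c,[p[1],p[0]],zz).round(4))
E
```

```text
pics
{'time_s': 0.0, 'joint_positions': [-82.935, 30.278, 82.157, -0.001, 67.688, -10.228], 'qvel': [0.002, 0.085, 0.027, 0.099, -0.014, 0.007], 'tau': [-0.001, -44.005, -17.659, 0.063, 0.058, -0.0], 'position': [0.186, -0.596, 0.222], 'tcp_rot': [[0.297, -0.0, 0.955], [-0.955, 0.002, 0.297], [-0.002, -1.0, 0.0]], 'force': [-0.202, 0.425, 0.766], 'moment': [0.023, 0.036, 0.006], 'opening': 0.998}
scene [[573.96990066   0.         311.39663019]
 [  0.         573.96990066 245.21096976]
 [  0.           0.           1.        ]] [1.72367057 0.21421671 0.94424048] ['image', 'z_map', 'mtx', 'origin', 'rotation', 'shot']
cap 0.79 [194.3, 231.3, 219.6, 250.0]
cap 0.74 [167.6, 217.2, 190.8, 243.7]
cap 0.41 [220.4, 222.8, 232.3, 235.5]
torch 0.65 [330.8, 215.8, 353.5, 262.7]
torch_notch 0.96 [222.5, 335.2] [[0.5756 0.04   0.185 ]]
torch_lock 0.66 [215.1, 333.0] [[0.5441 0.029  0.185 ]]
torch_rim 0.73 [220.3, 338.7] [[0.5642 0.0466 0.185 ]]
cap_pin 0.82 [243.6, 215.2] [[ 0.4936 -0.3095  0.012 ]]
cap_pin 0.51 [228.1, 188.1] [[ 0.4366 -0.4126  0.012 ]]
cap_pin 0.46 [227.5, 227.8] [[ 0.4085 -0.3
[... 358 characters left out ...]
'z_map', 'mtx', 'origin', 'rotation', 'shot']
cap 0.88 [504.1, 280.2, 531.2, 311.1]
cap 0.82 [462.1, 272.1, 486.5, 297.5]
cap 0.62 [458.0, 315.0, 474.6, 334.9]
torch 0.84 [279.2, 236.4, 317.1, 279.0]
torch_notch 0.92 [239.9, 300.5] [[0.5813 0.0425 0.185 ]]
torch_lock 0.91 [259.9, 309.8] [[0.54  0.026 0.185]]
torch_rim 0.84 [251.5, 297.3] [[0.5582 0.0499 0.185 ]]
cap_pin 0.84 [320.2, 461.1] [[ 0.4187 -0.2991  0.012 ]]
cap_pin 0.81 [283.5, 462.0] [[ 0.5003 -0.3095  0.012 ]]
cap_pin 0.62 [304.6, 511.3] [[ 0.4472 -0.4142  0.012 ]]
cap_bar 0.83 [284.8, 472.2] [[ 0.4925 -0.3247  0.0405]]
cap_bar 0.81 [324.3, 464.8] [[ 0.4074 -0.2996  0.0405]]
cap_bar 0.59 [293.1, 519.0] [[ 0.4687 -0.425   0.0405]]
```

```bash
python3 - <<'E'
import cv2,numpy as np
t=cv2.imread("pics/top0.png")
a=cv2.resize(t[200:350,440:560],None,fx=4,fy=4,interpolation=3); b=cv2.resize(t[220:295,250:350],None,fx=4,fy=4,interpolation=3)
o=np.zeros((600,880,3),np.uint8);o[:600,:480]=a;o[:300,480:880]=b
o[300:600,480:880]=cv2.resize(t,(400,300),interpolation=cv2.INTER_AREA)
cv2.imwrite("pics/t1.png",cv2.resize(o,(800,545)))
E
```

```text
(no output)
```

View pics/t1.png

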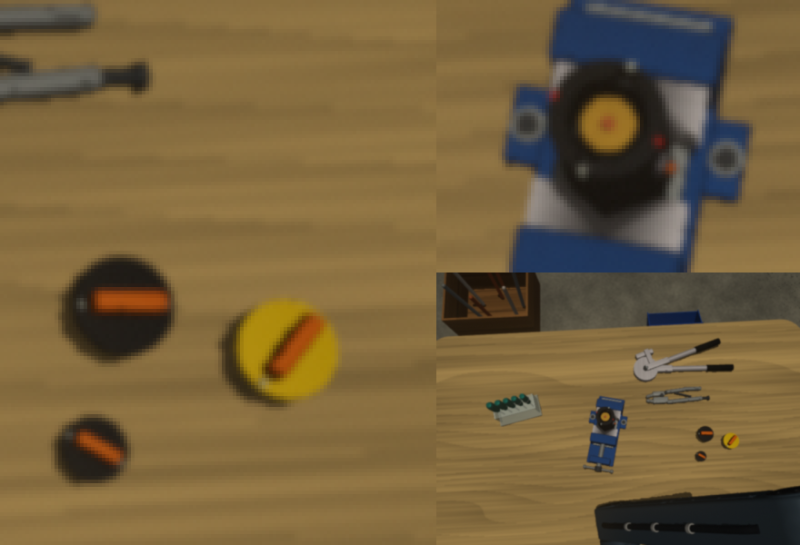

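View pics/scene0.png

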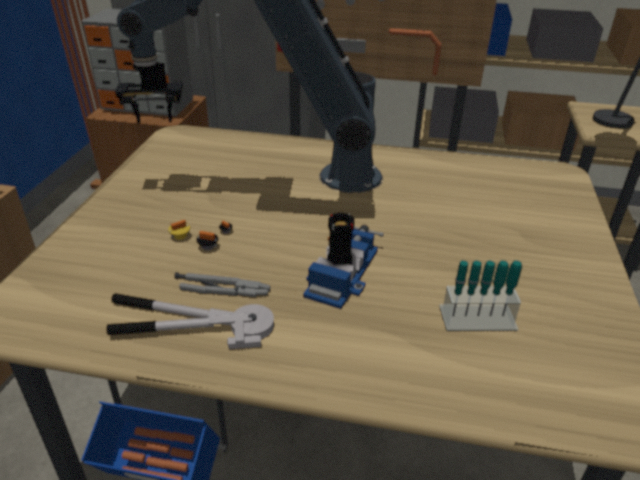

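The scene view shows the torch upright in the vice (col 340, row 220), with the three caps at left. In the top view the larger black cap is at about (474, 285), the yellow one at (519, 295) and the small one at (466, 325). The black cap's bar runs roughly along world y. I'll move above it next.

Request:
{"name": "send_rows", "arguments": {"moves": "40 -14 2 31 0;40 -14 2 31 0;40 -14 2 31 0;40 -14 2 31 0;40 -14 2 31 0;40 -14 2 31 0;40 -14 2 31 0;40 -14 2 31 0;40 -14 2 31 0;40 -14 2 31 0;40 -14 2 31 0;40 -14 2 31 0;40 0 0 0 -7;40 0 0 0 -7;40 0 0 0 -7;40 0 0 0 -7;40 0 0 0 -7;40 0 0 0 -7;40 0 0 0 -7;40 0 0 0 -7"}}

```text
time_s: 2.47
position: [0.4911, -0.3258, 0.1986]
tcp_rot: [[0.96, 0.0, 0.282], [-0.282, -0.0, 0.96], [0.0, -1.0, -0.0]]
force: [-0.2, 0.6, 0.1]
opening: 0.459
```

Request:
{"name": "send_rows", "arguments": {"moves": "40 0 0 0 -7;40 0 0 0 -7;40 0 0 0 -2.7;40 0 0 0 0;40 0 0 0 0"}}

```text
time_s: 2.88
position: [0.4911, -0.3258, 0.1986]
tcp_rot: [[1.0, 0.0, 0.002], [-0.002, -0.0, 1.0], [0.0, -1.0, -0.0]]
force: [0.3, -0.4, 0.4]
opening: 0.46
```

```bash
cat > capfind.py <<'E'
from h import *
s=read_state();c=capture("wrist");cv2.imwrite("pics/w1.png",c["image"])
print(s["time_s"],np.round(s["position"],4),np.round(s["tcp_rot"],3).tolist(),np.round(s["force"],1))
print(np.round(c["tool_from_camera"],3).tolist())
img=c["image"]
for r in search_frame(c,"cap"):print(r)
for t,z in(("cap_bar",.0405),("cap_pin",.012)):
    for r in mark_of(c,t):
        p=r["pixel"];print(t,r["p"],p,at_z(c,[p[1],p[0]],z,s).round(4))
P,u,v=cloud(c,s)
hsv=cv2.cvtColor(img,cv2.COLOR_BGR2HSV)[v,u]
d=np.hypot(P[:,0]-.4925,P[:,1]+.325)
m=(hsv[:,0]<15)&(hsv[:,1]>150)&(P[:,2]>.043)&(P[:,2]<.06)&(d<.04)
Q=P[m];print("bar top",len(Q),"z",np.median(Q[:,2]),Q[:,:2].mean(0))
rect=cv2.minAreaRect(Q[:,:2].astype(np.float32)*1000);print(rect)
w,V=np.linalg.eigh(np.cov(Q[:,:2].T));print("bar dir deg",np.degrees(np.arctan2(V[1,1],V[0,1])))
m=(d<.045)&(P[:,2]>.022)&(P[:,2]<.035);Q=P[m];print("flange",len(Q),np.median(Q[:,2]),cv2.minEnclosingCircle(Q[:,:2].astype(np.float32)*1000))
E
python3 capfind.py
```

```text
2.8833 [ 0.4911 -0.3258  0.1986] [[1.0, 0.0, 0.002], [-0.002, -0.0, 1.0], [0.0, -1.0, -0.0]] [ 0.3 -0.4  0.4]
[[1.0, 0.0, 0.0, 0.0], [0.0, 0.27, -0.963, -0.162], [-0.0, 0.963, 0.27, 0.074], [0.0, 0.0, 0.0, 1.0]]
{'bbox': [280.0, 194.2, 346.6, 259.7], 'p': 0.92}
{'bbox': [270.5, 292.0, 315.7, 314.3], 'p': 0.76}
{'bbox': [206.7, 181.6, 248.2, 221.5], 'p': 0.63}
cap_bar 0.82 [199.8, 224.3] [[ 0.4142 -0.3028  0.0405]]
cap_bar 0.78 [230.8, 311.6] [[ 0.4924 -0.3316  0.0405]]
cap_bar 0.6 [325.9, 284.9] [[ 0.4658 -0.4285  0.0405]]
cap_pin 0.8 [298.3, 265.4] [[ 0.4437 -0.4118  0.012 ]]
cap_pin 0.71 [198.0, 318.0] [[ 0.4988 -0.3057  0.012 ]]
cap_pin 0.64 [181.5, 235.4] [[ 0.4192 -0.2896  0.012 ]]
bar top 552 z 0.0502281834537954 [ 0.49506901 -0.32718337]
((494.88427734375, -330.9700012207031), (43.853946685791016, 11.965392112731934), 85.6976318359375)
bar dir deg 85.38880481459918
flange 2574 0.030498740738381075 ((494.7991943359375, -331.0458068847656), 30.90981101989746)
```

View pics/w1.png

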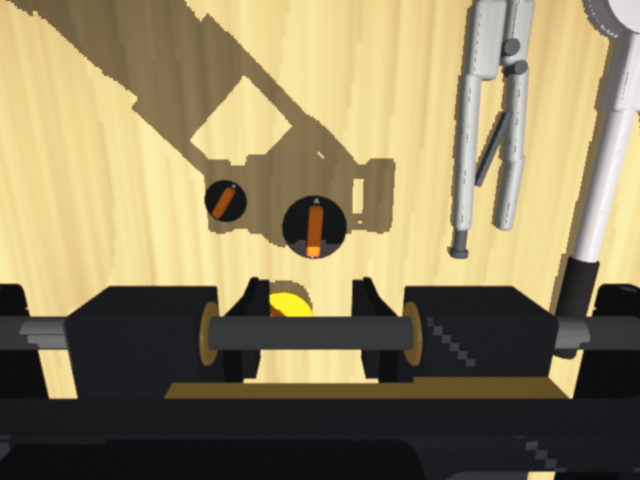

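The larger black cap is at (315, 228) with its bar nearly vertical in the image. It measures (0.4949, −0.331), yaw 85.6°, flange radius 30.9 mm, heights 30.5 and 50.2 mm, so it is the right part. Next I align, descend and grip.

Request:
{"name": "send_rows", "arguments": {"moves": "40 3.8 0 -5.2 0;40 0 0 0 4.3;40 0 35 0 0;40 0 35 0 0;40 0 35 0 0;40 0 30 0 0;40 0 20 0 0;40 0 10 0 0;40 0 0 0 0;40 0 0 0 0"}}

```text
time_s: 3.92
position: [0.4955, -0.3316, 0.0336]
tcp_rot: [[0.997, 0.001, 0.075], [-0.075, -0.001, 0.997], [0.001, -1.0, -0.001]]
force: [0.7, -0.4, 0.0]
opening: 0.456
```

Request:
{"name": "send_rows", "arguments": {"moves": "0 0 0 0 0;0 0 0 0 0;0 0 0 0 0;0 0 0 0 0;0 0 0 0 0;0 0 0 0 0"}}

```text
time_s: 4.42
position: [0.4949, -0.331, 0.0338]
tcp_rot: [[0.997, 0.0, 0.075], [-0.075, -0.0, 0.997], [0.0, -1.0, -0.0]]
force: [-0.2, 0.3, 1.4]
opening: 0.135
```

Request:
{"name": "send_rows", "arguments": {"moves": "0 0 -20 0 0;0 0 -38 0 0;0 0 -38 0 0;0 0 -38 0 0;0 0 -38 0 0;0 0 -38 0 0;0 0 -38 0 0;0 14 0 34.5 0;0 14 0 34.5 0;0 14 0 34.5 0;0 14 0 34.5 0;0 14 0 34.5 0;0 14 0 34.5 0;0 14 0 34.5 0;0 14 0 34.5 0;0 14 0 34.5 0;0 14 0 34.5 0"}}

```text
time_s: 5.83
position: [0.6605, 0.0045, 0.2813]
tcp_rot: [[0.997, -0.001, 0.075], [-0.075, 0.0, 0.997], [-0.001, -1.0, 0.0]]
force: [1.0, -0.6, -1.4]
opening: 0.131
```

Request:
{"name": "send_rows", "arguments": {"moves": "0 0 0 0 -6.9;0 0 0 0 -6.9;0 0 0 0 -6.9;0 0 0 0 -6.9;0 0 0 0 -6.9;0 0 0 0 -6.9;0 0 0 0 -6.9;0 0 0 0 -6.9;0 0 0 0 -6.9;0 0 0 0 -6.9;0 0 0 0 0;0 0 0 0 0;0 0 0 0 0"}}

```text
time_s: 6.92
position: [0.6602, 0.0026, 0.2814]
tcp_rot: [[0.43, -0.0, -0.903], [0.903, 0.0, 0.43], [-0.0, -1.0, 0.0]]
force: [0.4, 0.8, -0.5]
opening: 0.135
```

```bash
cat > tf.py <<'E'
from h import *
import sys
s=read_state();c=capture("wrist");cv2.imwrite(sys.argv[1],c["image"])
R=np.array(s["tcp_rot"]);p=np.array(s["position"])
print(s["time_s"],p.round(4),R.round(3).tolist(),s["opening"])
P,u,v=cloud(c,s);T=(P-p)@R  # tool coords
hsv=cv2.cvtColor(c["image"],cv2.COLOR_BGR2HSV)[v,u]
# cap in hand: flange top about y=+0.003, bar y -0.017
m=(np.hypot(T[:,0],T[:,2])<.05)&(T[:,1]>0)&(T[:,1]<.012);print("flange pts",m.sum())
if m.sum()>50:
    Q=T[m]; print("y med",np.median(Q[:,1]),"x",Q[:,0].min(),Q[:,0].max(),"z",Q[:,2].min(),Q[:,2].max())
    hull=cv2.convexHull((Q[:,[0,2]]*1000).astype(np.float32))[:,0]
    from scipy.optimize import least_squares
    h=hull[hull[:,1]>12]; r=least_squares(lambda a:np.hypot(h[:,0]-a[0],h[:,1]-a[1])-31,[0,0],loss="soft_l1"); print("cap ctr tool x,z mm",r.x,r.cost)
m=(hsv[:,0]<15)&(hsv[:,1]>150)&(np.hypot(T[:,0],T[:,2])<.04)&(T[:,1]<0);print("bar pts",m.sum(), T[m].min(0) if m.any() else "",T[m].max(0) if m.any() else "")
# torch rim
m=(abs(P[:,2]-.185)<.004)&(np.hypot(P[:,0]-.558,P[:,1]-.05)<.06);Q=P[m];print("rim pts",m.sum(),np.median(Q[:,2]))
ctr,rad=cv2.minEnclosingCircle((Q[:,:2]*1000).astype(np.float32));print("rim circle",ctr,rad)
for t in("torch_rim","torch_notch","torch_lock"):
    for r in mark_of(c,t):
        q=r["pixel"];X=at_z(c,[q[1],q[0]],.185,s)[0];print(t,r["p"],q,X.round(4),"ang",np.degrees(np.arctan2(X[1]-ctr[1]/1e3,X[0]-ctr[0]/1e3)).round(1))
np.savez("w.npz",T=T,P=P,u=u,v=v)
im=c["image"]
m=np.ones(len(P),bool)
# white and red marks on collar top
a=(abs(P[:,2]-.185)<.006)&(np.hypot(P[:,0]-ctr[0]/1e3,P[:,1]-ctr[1]/1e3)<.036)
for n,mm in(("white",a&(hsv[:,1]<60)&(hsv[:,2]>150)),("red",a&((hsv[:,0]<8)|(hsv[:,0]>172))&(hsv[:,1]>150)&(hsv[:,2]>90))):
    Q=P[mm][:,:2]-np.array(ctr)/1e3; ang=np.degrees(np.arctan2(Q[:,1],Q[:,0])); print(n,len(Q))
    if len(Q):
        z=np.exp(2j*np.radians(ang)).mean();print("axis ang mod180",np.degrees(np.angle(z))/2,abs(z),"r",np.hypot(*Q.T).mean())
E
python3 tf.py pics/w2.png
```

```text
6.9167 [0.6602 0.0026 0.2814] [[0.43, -0.0, -0.903], [0.903, 0.0, 0.43], [-0.0, -1.0, 0.0]] 0.13514358865293796
flange pts 3899
y med 0.003261815785260669 x -0.030393485784262663 0.029517093176445852 z -0.0038977726566611585 0.030787180978663713
cap ctr tool x,z mm [-0.19759818 -0.43661668] 0.37176324621972334
bar pts 1732 [-0.00713263 -0.02103893 -0.02205091] [ 0.00586794 -0.00017583  0.02184339]
rim pts 4778 0.18528143693675594
rim circle (555.665283203125, 51.1475944519043) 33.797813415527344
torch_rim 0.74 [26.2, 631.4] [0.6182 0.2501 0.185 ] ang 72.5
torch_rim 0.56 [75.0, 305.7] [0.5544 0.0494 0.185 ] ang -126.1
torch_notch 0.96 [114.9, 313.7] [0.5792 0.0435 0.185 ] ang -17.9
torch_notch 0.36 [306.5, 308.0] [ 0.7061 -0.0215  0.185 ] ang -25.8
torch_lock 0.63 [74.7, 257.9] [0.5407 0.021  0.185 ] ang -116.4
white 52
axis ang mod180 -26.92474226753663 0.9730195262033876 r 0.0316394254275185
red 92
axis ang mod180 62.4607877625458 0.9964021177801252 r 0.031225134423335632
```

View pics/w2.png

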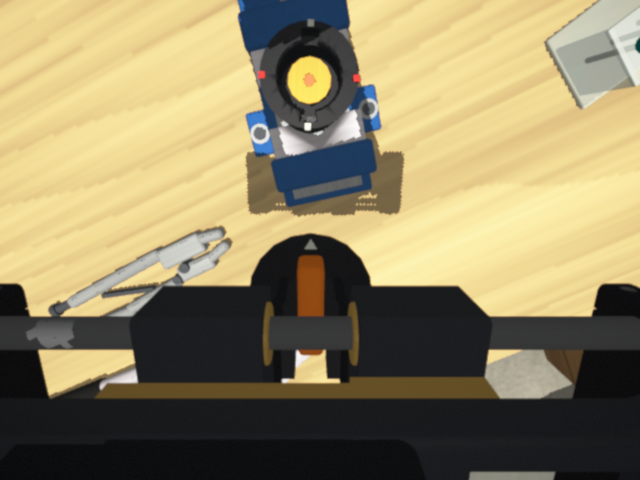

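The view shows the cap centred in the fingers (flange fit −0.2, −0.4 mm) with its arrow at (310, 245). On the torch I see white marks at (310, 22) and (308, 127), and red marks at (262, 75) and (357, 78). I'll refine the rim centre.

```bash
cat > rim.py <<'E'
from h import *
from scipy.optimize import least_squares
s=read_state();c=capture("wrist");R=np.array(s["tcp_rot"]);p=np.array(s["position"])
P,u,v=cloud(c,s);hsv=cv2.cvtColor(c["image"],cv2.COLOR_BGR2HSV)[v,u]
c0=np.array([.5565,.0505])
a=(abs(P[:,2]-.185)<.0035);Q=P[a][:,:2]-c0;r=np.hypot(*Q.T);th=np.degrees(np.arctan2(Q[:,1],Q[:,0]))
o=[];i=[]
for k in range(-180,180,6):
    m=(th>=k)&(th<k+6)&(r<.036)&(r>.017)
    if m.sum()>5: o.append(Q[m][np.argmax(r[m])]); i.append(Q[m][np.argmin(r[m])])
o=np.array(o);i=np.array(i)
for n,X,r0 in(("outer",o,33),("inner",i,21)):
    f=least_squares(lambda q:np.hypot(*(X*1e3-q[:2]).T)-q[2],[0,0,r0],loss="soft_l1",f_scale=.5);print(n,len(X),c0*1e3+f.x[:2],f.x[2])
for n,mm in(("white",(hsv[:,1]<60)&(hsv[:,2]>150)),("red",((hsv[:,0]<8)|(hsv[:,0]>172))&(hsv[:,1]>150)&(hsv[:,2]>90))):
    m=mm&(np.hypot(*(P[:,:2]-c0).T)<.037)&(np.hypot(*(P[:,:2]-c0).T)>.024)&(abs(P[:,2]-.185)<.006)
    X=P[m][:,:2];d=np.array([.89,-.45]) if n=="white" else np.array([.45,.89])
    g=(X-c0)@d>0;A,B=X[g],X[~g];A=A.mean(0);B=B.mean(0);print(n,g.sum(),(~g).sum(),A,B,"mid",(A+B)/2,"len",np.hypot(*(A-B)),"ang",np.degrees(np.arctan2(*(A-B)[::-1])))
T=(P-p)@R
m=(hsv[:,0]<15)&(hsv[:,1]>150)&(np.hypot(T[:,0],T[:,2])<.04)&(T[:,1]<-.014);X=(T[m][:,[0,2]]*1e3).astype(np.float32);print("bar",m.sum(),cv2.minAreaRect(X))
E
python3 rim.py
```

```text
outer 60 [555.74305066  51.15413939] 32.913657011655594
inner 60 [555.9332987   51.09264019] 20.992519215218753
white 54 0 [0.5839027  0.03710768] [nan nan] mid [nan nan] len nan ang nan
red 50 46 [0.57028752 0.07871142] [0.54168268 0.02328179] mid [0.5559851 0.0509966] len 0.06237532169852123 ang 62.703688924822146
bar 1464 ((-0.2765316963195801, -0.20732879638671875), (44.19450378417969, 12.009980201721191), 89.3355484008789)rim.py:17: RuntimeWarning: Mean of empty slice.
  g=(X-c0)@d>0;A,B=X[g],X[~g];A=A.mean(0);B=B.mean(0);print(n,g.sum(),(~g).sum(),A,B,"mid",(A+B)/2,"len",np.hypot(*(A-B)),"ang",np.degrees(np.arctan2(*(A-B)[::-1])))
  ret = um.true_divide(
```

Request:
{"name": "send_rows", "arguments": {"moves": "0 -0.9 0 25.4 0;0 0 0 30 0;0 0 0 30 0;0 0 0 20 0;0 0 0 10 0;0 0 0 0 1.3;0 0 0 0 0;0 0 30 0 0;0 0 20 0 0;0 0 0 0 0;0 0 0 0 0"}}

```text
time_s: 8.08
position: [0.5565, 0.0504, 0.2307]
tcp_rot: [[0.449, -0.002, -0.894], [0.894, -0.0, 0.449], [-0.001, -1.0, 0.001]]
force: [0.0, 0.8, -0.4]
opening: 0.133
```

```bash
python3 - <<'E'
from h import *
s=read_state();R=np.array(s["tcp_rot"]);p=np.array(s["position"])
print(s["time_s"],p.round(4),np.degrees(np.arctan2(R[1,0],R[0,0])),(np.array([.5558,.0511,p[2]])-p)@R*1000,s["force"])
c=capture("wrist");cv2.imwrite("pics/w3.png",c["image"][130:380,160:480])
P,u,v=cloud(c,s);T=(P-p)@R;hsv=cv2.cvtColor(c["image"],cv2.COLOR_BGR2HSV)[v,u]
m=(hsv[:,0]<15)&(hsv[:,1]>150)&(np.hypot(T[:,0],T[:,2])<.04)&(T[:,1]<-.014);X=(T[m][:,[0,2]]*1e3).astype(np.float32);print("bar",m.sum(),cv2.minAreaRect(X))
E
```

```text
8.0833 [0.5565 0.0504 0.2307] 63.33712599057298 [0.32422461 0.00110255 0.93766265] [ 0.00245584  0.75196116 -0.43631168]
bar 1482 ((-0.08341312408447266, 0.08579444885253906), (12.013625144958496, 43.54610824584961), 0.40844395756721497)
```

Request:
{"name": "send_rows", "arguments": {"moves": "0 0.2 0 0.4 0;0 0 7 0 0;0 0 7 0 0;0 0 5 0 0;0 0 0 0 0"}}

```text
time_s: 8.55
position: [0.5544, 0.0515, 0.2113]
tcp_rot: [[0.448, -0.003, -0.894], [0.894, 0.0, 0.448], [-0.001, -1.0, 0.002]]
force: [0.1, 0.1, -1.0]
opening: 0.134
```

Request:
{"name": "send_rows", "arguments": {"moves": "0 0 1.5 0 0;0 0 1.5 0 0;0 0 1.5 0 0;0 0 1.5 0 0;0 0 0 0 0"}}

```text
time_s: 8.97
position: [0.5553, 0.0514, 0.2063]
tcp_rot: [[0.448, -0.0, -0.894], [0.894, 0.0, 0.448], [-0.0, -1.0, 0.0]]
force: [-0.2, -1.0, -1.3]
opening: 0.131
```

Request:
{"name": "send_rows", "arguments": {"moves": "0 0 1.5 0 0;0 0 1.5 0 0;0 0 1 0 0;0 0 0 0 0;0 0 0 0 0;0 0 0 0 0;0 0 0 0 0"}}

```text
time_s: 9.55
position: [0.5555, 0.0514, 0.2028]
tcp_rot: [[0.448, 0.0, -0.894], [0.894, -0.0, 0.448], [0.0, -1.0, -0.0]]
force: [-1.9, -0.4, 2.7]
opening: 0.131
```

Request:
{"name": "send_rows", "arguments": {"moves": "0 0 1.5 0 0;0 0 1.5 0 0;0 0 1.5 0 0;0 0 1.5 0 0;0 0 1.5 0 0;0 0 0 0 0;0 0 0 0 0;0 0 0 0 0"}}

```text
time_s: 10.22
position: [0.5555, 0.0514, 0.1954]
tcp_rot: [[0.448, 0.0, -0.894], [0.894, -0.0, 0.448], [0.0, -1.0, -0.0]]
force: [-1.8, -0.7, 6.1]
opening: 0.132
```

```bash
cat > chk.py <<'E'
from h import *
import sys
s=read_state();R=np.array(s["tcp_rot"]);p=np.array(s["position"])
print(s["time_s"],p.round(4),"phi",np.degrees(np.arctan2(R[1,0],R[0,0])).round(2),np.round(s["force"],2),np.round(s["moment"],2))
c=capture("wrist");cv2.imwrite(sys.argv[1],cv2.resize(c["image"][150:380,170:470],None,fx=2,fy=2))
P,u,v=cloud(c,s);T=(P-p)@R;hsv=cv2.cvtColor(c["image"],cv2.COLOR_BGR2HSV)[v,u]
m=(hsv[:,0]<15)&(hsv[:,1]>150)&(np.hypot(T[:,0],T[:,2])<.04)&(T[:,1]<-.014);X=(T[m][:,[0,2]]*1e3).astype(np.float32);print("bar",m.sum(),cv2.minAreaRect(X),"top y",np.median(T[m][:,1]), "top z",np.median(P[m][:,2]))
m=(np.hypot(T[:,0],T[:,2])<.033)&(T[:,1]>0)&(T[:,1]<.012);Q=T[m];print("flange y",np.median(Q[:,1]),"world z",np.median(P[m][:,2]))
A=np.c_[Q[:,[0,2]],np.ones(len(Q))];k=np.linalg.lstsq(A,Q[:,1],rcond=None)[0];print("tilt rel tool deg",np.degrees(k[:2]).round(2))
X=(Q[:,[0,2]]*1e3).astype(np.float32)
E
python3 chk.py pics/w4.png
```

```text
10.2167 [0.5555 0.0514 0.1954] phi 63.39 [-1.82 -0.66  6.08] [ 0.06  0.19 -0.03]
bar 1488 ((-0.09924554824829102, 0.009740829467773438), (11.987318992614746, 44.08462905883789), 0.34203341603279114) top y -0.01664111050739184 top z 0.2120021775579975
flange y 0.0033999017391942096 world z 0.1919569566920359
tilt rel tool deg [0.02 6.65]
```

Request:
{"name": "send_rows", "arguments": {"moves": "0 0 0 0 3;0 0 0 0 4;0 0 0 0 4;0 0 0 0 4;0 0 0 0 0;0 0 0 0 0"}}

```text
time_s: 10.77
position: [0.5563, 0.0514, 0.1956]
tcp_rot: [[0.664, 0.002, -0.747], [0.748, -0.0, 0.664], [0.002, -1.0, -0.002]]
force: [-0.6, 0.1, 4.7]
opening: 0.133
```

```bash
python3 chk.py pics/w5.png
```

```text
10.7667 [0.5563 0.0514 0.1956] phi 48.37 [-0.64  0.15  4.67] [ 0.01 -0.12 -0.05]
bar 1477 ((-0.15689849853515625, 0.05755615234375), (43.880332946777344, 11.98402214050293), 89.46907806396484) top y -0.0166274376742548 top z 0.2122471883684701
flange y 0.003396176928876929 world z 0.1922045526676031
tilt rel tool deg [-0.12  7.09]
```

Request:
{"name": "send_rows", "arguments": {"moves": "0 0 0 0 4;0 0 0 0 4;0 0 0 0 4;0 0 0 0 4;0 0 0 0 4;0 0 0 0 4;0 0 0 0 4;0 0 0 0 2;0 0 0 0 0;0 0 0 0 0;0 0 0 0 0;0 0 0 0 0"}}

```text
time_s: 11.82
position: [0.5567, 0.0513, 0.1958]
tcp_rot: [[0.949, 0.003, -0.315], [0.315, -0.0, 0.949], [0.003, -1.0, -0.001]]
force: [-0.3, -0.1, 5.6]
opening: 0.13
```

```bash
python3 chk.py pics/w6.png
```

```text
11.8167 [0.5567 0.0513 0.1958] phi 18.37 [-0.25 -0.11  5.6 ] [ 0.04 -0.1  -0.01]
bar 1481 ((0.22481727600097656, 0.2224273681640625), (12.008808135986328, 43.812137603759766), 0.4558763802051544) top y -0.016618777957831045 top z 0.21237490686230107
flange y 0.003409421385621904 world z 0.19234089561549647
tilt rel tool deg [-0.59  7.5 ]
```

View pics/w6.png

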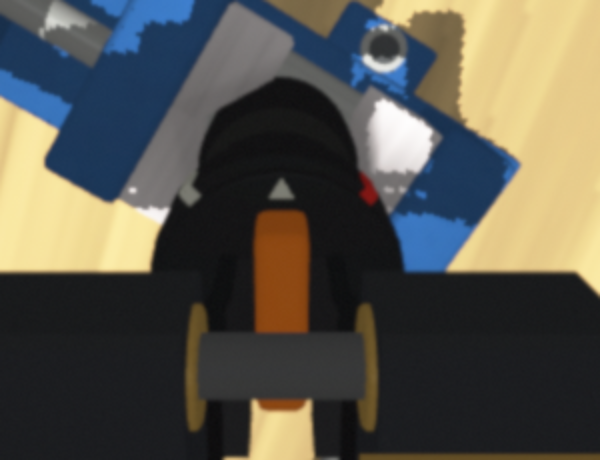

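The arrow (281, 190) sits halfway between the white mark (190, 192) and the red mark (368, 188). The cap is about 23 mm deep and the fingers hold it, so I'm handing in.

```bash
python3 -c "
from rig import *
print(hand_in())"
```

```text
the job is handed in; nothing more can be done
None
```

The cap is in the torch's tail, pressed in and turned about 45° clockwise, with the gripper still holding it. I handed the job in at about 12 s; no verdict is reported.

I picked the larger black cap (flange radius measured 30.9 mm) and left the yellow and small ones alone. I gripped it by the bar and lowered it level into the tail. The pins dropped into the notches without resistance until it met the contact plate at about 16 mm, then I pressed and turned it.

**Last checks:**
- **Depth:** the cap's origin is about 23.2 mm below the rim, with about 5.6 N of upward push from the spring.
- **Turn:** the tool turned 45.0° in the torch. In the last picture the cap's arrow sits midway between the white and red marks.
- **Centring:** within about 1 mm of the measured rim centre.
- **Grip:** the fingers stopped at about 11.3 mm on the 12 mm bar, so they are still holding it.

**Not confirmed:**
- **Tilt:** my tilt estimate from the flange depth gave an implausible 6.7–7.5°, and I set it aside. I think the points taken in included more than the flange. The upright tool, the unchanged position of the bar in the fingers and the low side forces suggest the cap is level, but I had no separate measurement.
- **Other tools:** I did not re-measure the screwdrivers, grips or bender. The arm's path stayed well clear of them, and no unexpected forces appeared.

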